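Push a tag out of the dispenser and hold the spring clip open over its edge

ROBOT

A 7-joint arm with a two-finger parallel gripper is mounted at the origin on a cart in front of the work surface, level with it; the furniture and walls round the work are solid. World frame = base frame: x ahead of the robot, y to its left, z up, the work surface at z = 0. Lengths are in mm, angles in rad, forces in N, time in s.
With the tool pointing down it reaches from about 425 to 800 mm from the base axis. Payload 8.3 kg.
Tool frame: the origin (TCP) lies at the very end of the fingers, on their centre line; the grasp point (between the pads) lies 19 mm behind it; z points along the fingers, y is the direction in which the jaws open and shut (so a half turn about z gives the same grasp; the last joint's range is limited). The gripper opens to 85 mm and grips with 20 to 120 N. Pads are 22 mm wide; open, the fingers measure 114 mm over their backs; the gripper's body (76 mm by 85 mm) begins 54 mm behind the grasp point. The pads swing forward as they close: fully open they stand 13 mm farther back than shut.
Start: joints at [-1.362, 0.383, 0.016, 1.37, -0.006, 1.388, -0.046], TCP at [167.739, 602.052, 231.279] pointing down, gripper open.
Joint ranges: [-2.95, 2.95], [-0.25, 2.06], [-1.52, 1.56], [0.18, 2.33], [-1.44, 4.58], [0.02, 2.06], [-3.01, 3.01]. Speed limits (rad/s): [2.39, 2.39, 3.01, 3.01, 3.14, 3.14, 3.14].

INTERFACE

Orientations are given as a unit quaternion [x, y, z, w].
In Python, from workcell import manip, imaging gives the robot as it stands. The module is installed in compiled form; this text tells all that it offers.
- The arm moves only by the tool servo_tool, never from a script. Its argument "deltas" is a list of rows, each a list of 3 entries, a list of its own where there are three numbers: the shift along the tool's x, y, z in m, then the turn, a rotation vector about the tool's x, y, z in degrees, then the closure, from -1 (fully open) to 1 (shut). A call has 1 to 5 rows; each row is the pose to reach, as a shift and turn from the pose commanded when the call began, along the tool's axes at that moment; what a row does not reach only later rows make up. A row lasts 1/12 s, in which the tool goes at most 41.7 mm and 7.16 degrees, less where a joint would pass 70% of its speed; a pose out of reach is approached as far as the arm can. A call with a gripper value outside its range is refused whole. The fingers move at their own pace and stop on an object; "newtons" is the grip in N (left out, the last holds). Time passes only in rows, so rows that repeat a pose let the fingers close. It gives the time, the measured TCP pose, the force and the opening at its end, in the units of the state.
- manip.observe(): the state, without advancing time (a new reading comes with each control period).
- imaging.snapshot(name): name is "scene" or "top" or "wrist"; returns a dict with "image" (384x512x3 uint8, red, green, blue), "depth" (384x512 float32, mm along the optical axis (not along the pixel's ray), 0 where there is no reading), "intrinsics" (3x3 intrinsics, pixels), "dist" ([k1, k2, p1, p2, k3] as OpenCV has them; the pictures are not rectified), "extrinsics" (4x4, takes a point from camera to world coordinates); the wrist camera has in their place "T_tool_cam" (4x4, takes a point from camera to tool coordinates, whose origin is the TCP and whose axes are the flange's). Camera axes: x right, y down, z forward; pixel columns grow to the right and rows downward; lengths in mm; the calibration is good to about 2 mm. A picture is of the moment at which its call begins: read the wrist's pose just before it.
- manip.job_done(): hands the job in, once; it reports no verdict.
The state is a dict: "time": time; "joints": joint angles; "qvel": joint speeds; "effort": joint torques, N m; "tool_pos": TCP position; "tcp_rot": TCP orientation; "ft_force": force on the tool from outside, world axes, zero at the start; "wrist_torque": the same for the moment, N m; "width": finger opening in mm.
Only numpy, scipy, OpenCV 4.12 (cv2) and the standard library are available. Lean on these libraries where they do the work, as an engineer would, in place of code of your own. Each camera call takes 0.05 s, during which the arm holds its last target. There are 200 camera calls.

TASK

Pull the tag dispenser's sprung lever through its whole stroke towards the tag end so that it pushes the metal tag out of the slot, and ease the lever all the way back home without letting it snap. Then squeeze the spring clip open, take it off its rack and hold it gaping over the top edge of the part of the tag that sticks out, one jaw reaching well down on each side, both well clear of it, ready for a drawing to be slipped in. Finish while still holding the clip squeezed open there, carried by the gripper alone, the tag still standing in its slot, and leave the loose brass bushing and the hexagon nut where they are.

Things in the scene. Friction and masses are not known exactly. Their poses are not given: they have to be found in the camera images.
- dispenser: Tag dispenser, fixed: dark base plate 225 x 70 x 12 mm, two grey upright cheeks (7 mm slot between, 26 mm over both, top 93 mm above the bench) from x = -48 to +112 mm. Origin under the base's centre, z up; the tag comes out along its -x, roughly towards the robot, over the base plate (to x = -112 mm).
- lever (a joint): Dispenser's lever, hinged at x = 72.5, y = 0, z = 16 mm of the dispenser about its y. 0 = home, leaning 0.55 rad to +x; grows as pulled to -x; 1.10 rad = end stop, leaning 0.55 rad to -x. Spring pulls it home with 2 N at the handle when home, 7 N at full stroke; lightly damped. Full stroke pushes the tag out about 46 mm; the tag stays out.
- lever_grip (a point): Middle of the lever's handle: black round bar 14 mm thick, 48 mm long, parallel to the dispenser's y, on its +y side, 46 mm from the lever arm's plane; 135 mm above the bench at home, 156 mm at mid stroke. Moves on an arc of radius 140 mm about the hinge.
- tag: Aluminium tag plate 110 x 4 x 70 mm, 70 g, loose, on edge in the slot, bottom edge 12 mm, top edge 82 mm above the bench. Origin at the centre of its bottom edge, x along its length (as the dispenser's x), y its thickness, z up. Starts wholly inside, origin at x = 8 mm of the dispenser; pushed out, at about x = -39 mm (front end at -94 mm).
- rack: Clip rack, fixed: dark base 110 x 70 x 12 mm, upright steel plate 90 mm long (its x), 4 mm thick (its y), top edge 80 mm above the bench. Origin under the base's centre, z up. The clip bites the plate's top edge, its axes parallel to the rack's.
- clip: Spring clip, 80 g, 25 mm wide (its x). Origin on the pivot (x axis), 87 mm above the bench at the start, z up. Jaws reach 40 mm down, two flat handles stand in a V to 48 mm up, 47 mm over the outsides. Squeezing them along y (6 N, at the stop 11 N) opens the jaws to about 27 mm; then the handles are parallel, 20 mm over the outsides. Body = its +y half.
- clip_arm (a joint): Opening angle of the clip: 0 when it bites a 4 mm plate, -0.06 empty and shut, 0.60 rad squeezed to the stop. Each half turns by half of it if squeezed evenly. The pivot's barrel (7 mm radius) rests on the rack plate's edge at the start.
- jaw_a (a point): Inner lower edge of the jaw tip on the clip's +y side (40 mm below the pivot when shut).
- jaw_b (a point): Inner lower edge of the jaw tip on the clip's -y side (40 mm below the pivot when shut).
- bushing_brass: Loose brass bushing, 38 mm in diameter, 32 mm high, standing on the bench; a bystander. Origin under its centre.
- nut_m16_0: Loose hexagon nut, 24 x 27 x 13 mm, lying on the bench; a bystander. Origin under its centre.
Not all that is in view belongs to the job. What is shaped like the clip but red is not meant.

How it is judged (in metres and radians):
On the way, in this order (a step that is already met when the one before it is completed fails the run):
1. the lever is pulled through its stroke (value of joint lever above 1 rad), for 0.05 s.
2. the lever is back home and the tag stands out of the slot (value of joint lever below 0.08 rad and x of tag in the frame of dispenser between -0.056 and -0.0275 m and angle between tag's own z axis and vertical below 0.15 rad), for 0.2 s.
3. the clip is open and taken clear of the rack (value of joint clip_arm above 0.35 rad and distance of clip from where it was at the start of the episode above 0.06 m and contact force between clip and rack below 0.1 N), for 0.1 s.
At the end, for the whole second after the job is handed in: Gripper holds the clip still and open (over 0.35 rad); jaw tips either side of the tag's outstanding part, over 3 mm clear of its faces, 8 to 40 mm below its top edge; clip touches no tag, dispenser or rack. Lever home (under 0.08 rad); tag upright in its slot, pushed out 36 mm or more (all of step 2 and z of jaw_a in the frame of tag between 0.03 and 0.062 m and x of each of jaw_a, jaw_b in the frame of dispenser below -0.0525 m and x of each of jaw_a, jaw_b in the frame of tag above -0.052 m and z of jaw_b in the frame of tag between 0.03 and 0.062 m and ((y of jaw_a in the frame of tag above 0.005 m and y of jaw_b in the frame of tag below -0.005 m) or (y of jaw_b in the frame of tag above 0.005 m and y of jaw_a in the frame of tag below -0.005 m)) and value of joint clip_arm above 0.35 rad and contact force between the fingers and clip above 3 N and contact force between clip and tag below 0.3 N and contact force between clip and dispenser below 0.3 N and contact force between clip and rack below 0.3 N and linear speed of clip below 0.03 m/s); the arm keeps its last pose, push and grip.
It fails at once if the lever snaps back (faster than 3 rad/s) (velocity of joint lever below -3 rad/s).
It fails at once if the brass bushing or the nut is moved by more than 25 mm (distance of any of bushing_brass, nut_m16_0 from where it was at the start of the episode above 0.025 m).
It also fails if it takes over 54 s, if anything falls off the work surface, if the arm or the gripper's body presses on something with over 40 N, if the wrist force passes 120 N, or if a joint passes its speed limit or range.

## Working session

There is one attempt and no reset: what is moved stays moved. The work goes in short steps, Python scripts to look and compute and a tool call to move; the robot and the scene stay as the last step left them, time stands still between calls to the robot, and variables do not carry over. Pictures are saved under pics/ and viewed, about 8 in all and at most 12, crops included, and the job is handed in when it is done.

Besides the shell and the picture viewer there is one more tool, called after "Call:" as name(argument=value, ...), one argument or row to a line, values as JSON. servo_tool: Moves the arm, as the interface text tells. Its arguments: {"type":"object","properties":{"deltas":{"type":"array","items":{"type":"array"}},"newtons":{"type":"number"}},"required":["deltas"]}

```bash
mkdir -p pics
cat > h.py <<'E'
import numpy as np, cv2, pickle
from workcell import manip, imaging
from scipy.spatial.transform import Rotation as R
def snap(n):
    st=manip.observe(); s=imaging.snapshot(n)
    if n=="wrist":
        T=np.eye(4); T[:3,:3]=R.from_quat(st["tcp_rot"]).as_matrix(); T[:3,3]=st["tool_pos"]
        s["extrinsics"]=T@s["T_tool_cam"]
    pickle.dump(s,open(f"{n}.pkl","wb")); return s
def load(n): return pickle.load(open(f"{n}.pkl","rb"))
def cloud(s):
    d=s["depth"]; h,w=d.shape
    uv=np.stack(np.meshgrid(np.arange(w),np.arange(h)),-1).reshape(-1,1,2).astype(np.float32)
    n=cv2.undistortPoints(uv,s["intrinsics"],np.asarray(s["dist"])).reshape(h,w,2)
    P=np.dstack([n*d[...,None],d])
    E=s["extrinsics"]; return P@E[:3,:3].T+E[:3,3]
def proj(s,p):
    E=np.linalg.inv(s["extrinsics"]); return cv2.projectPoints(np.atleast_2d(p).astype(float),cv2.Rodrigues(E[:3,:3])[0],E[:3,3],s["intrinsics"],np.asarray(s["dist"]))[0][:,0]
def save(img,f): cv2.imwrite("pics/"+f,cv2.cvtColor(img,cv2.COLOR_RGB2BGR))
E
python3 - <<'E'
from h import *
a=snap("scene"); b=snap("top"); print(manip.observe())
save(np.vstack([a["image"],b["image"]])[:, :], "a.png")
im=np.hstack([cv2.resize(a["image"],(400,300)),cv2.resize(b["image"],(400,300))])
save(a["image"],"scene.png");save(b["image"],"top.png")
for s in(a,b):print(s["extrinsics"][:3,3].round(),s["extrinsics"][:3,2].round(2),s["intrinsics"][0,0])
E
```

```text
{'time': 0.1, 'joints': array([-1.36189201,  0.38415935,  0.01636989,  1.37106254, -0.00626117,
        1.38819545, -0.04651472]), 'qvel': array([ 0.00070132, -0.00230208, -0.00023631, -0.0009384 ,  0.0006032 ,
        0.00058238,  0.00098179]), 'effort': array([ 3.62761937e-03, -6.29130793e+01,  8.47676452e-01, -3.72765970e+01,
        1.67231943e-02,  1.02943968e-02,  3.08381152e-05]), 'tool_pos': array([167.64488903, 601.62096195, 230.36944353]), 'tcp_rot': array([ 1.35454202e-01,  9.90783211e-01, -8.82870207e-04, -8.92300345e-05]), 'ft_force': array([-0.34569343, -0.31305863, -0.0981924 ]), 'wrist_torque': array([ 0.00852996, -0.01044692,  0.01800281]), 'width': 85.2437784256535}
[ 154. -559.  597.] [ 0.52  0.64 -0.57] 467.40769617669645
[ 440.    6. 1156.] [ 0.12  0.   -0.99] 430.58052389040364
```

View pics/scene.png

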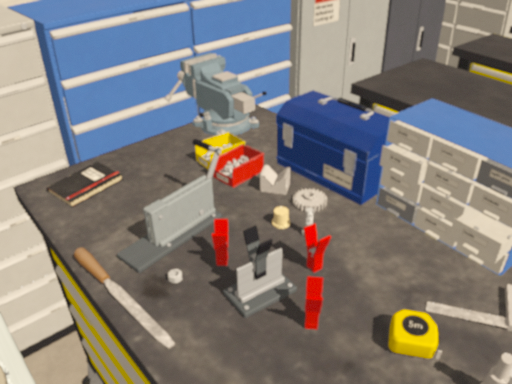

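View pics/top.png

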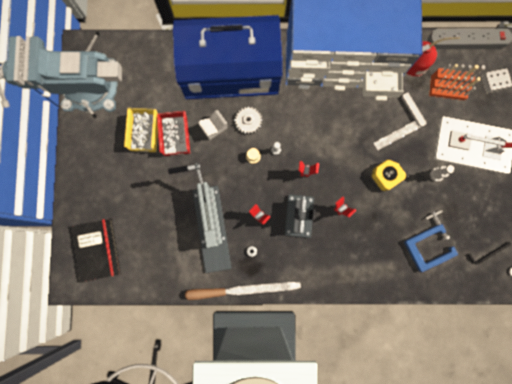

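The top view shows the dispenser around (211,225) with its handle at (185,168), the rack with a dark clip at (300,215), red decoys at (260,215), (345,207) and (309,168), the bushing at (253,156) and the nut at (252,251). The clip on the rack is the one that fits, since it's black and biting the plate. I'll confirm that in an enlarged crop.

Run:
```python
from h import *
b=load("top"); a=load("scene")
A=cv2.resize(b["image"][150:280,170:330],(800,650),interpolation=cv2.INTER_CUBIC)[:600]
save(A,"ct.png")
C=cloud(b)
# fits
def rect(x0,x1,y0,y1,z0,z1,C):
    u=C[y0:y1,x0:x1].reshape(-1,3); m=(u[:,2]>z0)&(u[:,2]<z1); u=u[m]; return u
for name,bx,z in [("disp cheeks",(185,240,175,275),(85,100)),("disp base",(185,240,175,275),(6,20)),("rack base",(280,318,190,242),(6,18)),("rack plate",(280,318,190,242),(70,86)),("cliptop",(280,325,190,242),(100,160)),("handle",(175,210,160,180),(110,170))]:
    u=rect(*bx,*z,C)
    if len(u)<4: print(name,len(u));continue
    r=cv2.minAreaRect(u[:,:2].astype(np.float32)); print(name,len(u),u.mean(0).round(1),r)
```

```text
disp cheeks 533 [521.6 116.8  90.5] ((532.9286499023438, 118.93233489990234), (174.23733520507812, 25.161266326904297), 9.635540008544922)
disp base 1322 [471.9 107.1  12.1] ((501.76019287109375, 104.7459945678711), (119.1800308227539, 245.4649200439453), 89.37078857421875)
rack base 676 [ 526.4 -117.5   11.9] ((532.8720092773438, -122.38337707519531), (71.4218521118164, 119.26925659179688), 83.1653823852539)
rack plate 51 [ 528.1 -120.9   79. ] ((527.9692993164062, -123.79840087890625), (9.712844848632812, 86.17310333251953), 83.7831802368164)
cliptop 121 [ 524.5 -123.7  121.6] ((524.7596435546875, -120.75743865966797), (48.042236328125, 24.938568115234375), 84.06327056884766)
handle 147 [632.  158.2 136.9] ((633.57861328125, 159.40614318847656), (59.004783630371094, 29.604568481445312), 82.0805892944336)
```

View pics/ct.png

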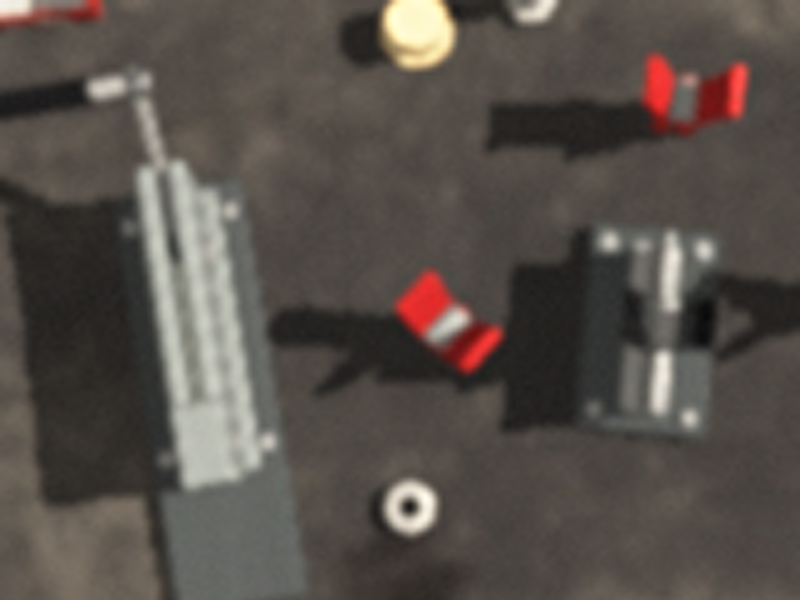

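The crop shows the black-handled clip on the rack plate at (668,322). The red ones at (450,325) and (695,95) are decoys. Next I'll get the hand-eye data and work out a first move to above the dispenser.

```bash
cat >> h.py <<'E'
def to(pos,yaw,st=None):
    """delta (m, deg) from current pose to TCP pos (mm), tool down, tool y at yaw deg"""
    st=st or manip.observe(); R0=R.from_quat(st["tcp_rot"]); c,s=np.cos(np.radians(yaw)),np.sin(np.radians(yaw))
    R1=R.from_matrix(np.array([[-s,c,0],[c,s,0],[0,0,-1]]))
    d=R0.inv().apply(np.array(pos)-st["tool_pos"])/1000; r=(R0.inv()*R1).as_rotvec(degrees=True)
    print("d",d.round(4).tolist(),"r",r.round(2).tolist())
E
python3 - <<'E'
from h import *
s=snap("wrist"); print(s["T_tool_cam"].round(2),s["intrinsics"][0,0])
to([560,130,330],9.6)
E
```

```text
[[  -0.     -0.96   -0.29   73.99]
 [   1.     -0.     -0.      0.79]
 [   0.     -0.29    0.96 -142.58]
 [   0.      0.      0.      1.  ]] 312.74326935387154
d [-0.5046, -0.3492, -0.0989] r [-0.08, 0.05, 64.83]
```

Call:
servo_tool(
  deltas=[
    [[-0.03,-0.02,-0.03],[0,0,6],-1],
    [[-0.06,-0.045,-0.06],[0,0,13],-1],
    [[-0.095,-0.068,-0.08],[0,0,20],-1],
    [[-0.13,-0.09,-0.09],[0,0,27],-1],
    [[-0.165,-0.115,-0.099],[0,0,34],-1],
  ],
)

```text
time: 0.57
tool_pos: [284.3, 460.9, 327.1]
tcp_rot: [0.422, 0.907, 0.001, -0.0]
ft_force: [1.0, 0.2, 0.8]
width: 85.5
```

```bash
python3 -c "
from h import *
to([560,130,330],9.6)"
```

```text
d [-0.4307, -0.0025, -0.0033] r [0.07, -0.08, 30.53]
```

Call:
servo_tool(
  deltas=[
    [[-0.04,0,-0.003],[0,0,6],-1],
    [[-0.08,0,-0.003],[0,0,12],-1],
    [[-0.12,0,-0.003],[0,0,18],-1],
    [[-0.16,0,-0.003],[0,0,25],-1],
    [[-0.2,0,-0.003],[0,0,30.5],-1],
  ],
)

```text
time: 0.98
tool_pos: [413.9, 307.8, 328.6]
tcp_rot: [0.646, 0.764, 0.0, -0.0]
ft_force: [1.5, 1.4, 0.1]
width: 85.5
```

```bash
python3 -c "
from h import *
to([560,130,330],9.6)"
```

```text
d [-0.1997, 0.1144, -0.0015] r [-0.01, -0.02, -0.03]
```

Call:
servo_tool(
  deltas=[
    [[-0.04,0.022,0],[0,0,0],-1],
    [[-0.08,0.045,0],[0,0,0],-1],
    [[-0.115,0.07,0],[0,0,0],-1],
    [[-0.15,0.1,0],[0,0,0],-1],
    [[-0.175,0.13,0],[0,0,0],-1],
  ],
)

```text
time: 1.4
tool_pos: [562.7, 163.3, 329.2]
tcp_rot: [0.644, 0.765, 0.0, 0.0]
ft_force: [0.4, 0.1, 0.6]
width: 85.7
```

Run:
```python
from h import *
s=snap("wrist"); save(cv2.resize(s["image"],(800,600)),"w1.png"); print(manip.observe()["tool_pos"])
C=cloud(s)
for n,lo,hi in [("cheek",85,99),("base",6,18),("handle",105,175)]:
    m=(C[...,2]>lo)&(C[...,2]<hi)&(C[...,0]<720)&(C[...,0]>380)&(C[...,1]>30)&(C[...,1]<230)&(s["depth"]>0)
    u=C[m]; print(n,len(u),u.mean(0).round(1),u.min(0).round(),u.max(0).round(),cv2.minAreaRect(u[:,:2].astype(np.float32)))
```

```text
[567.70189277 156.77615011 326.98244416]
cheek 2048 [523.2 120.   90.5] [446.  95.  85.] [621. 145.  99.] ((534.0535278320312, 120.88414764404297), (176.18649291992188, 25.77006721496582), 9.621965408325195)
base 3100 [496.5 135.7  12.1] [380.  62.   6.] [720. 230.  18.] ((553.9217529296875, 146.58663940429688), (362.27978515625, 73.53016662597656), 17.431827545166016)
handle 925 [630.5 168.3 137.2] [613. 132. 106.] [646. 208. 144.] ((633.034912109375, 169.54254150390625), (76.82510375976562, 32.28815460205078), 83.96331787109375)
```

View pics/w1.png

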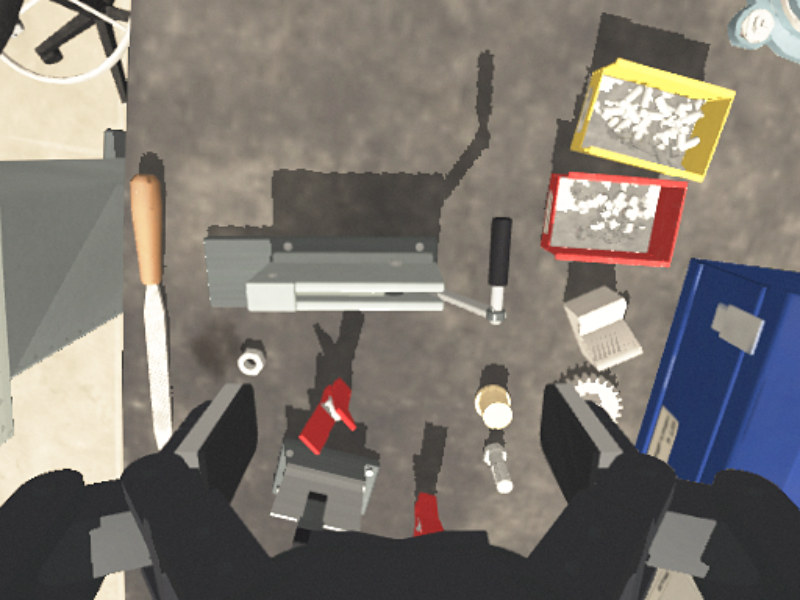

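The black handle bar runs from (500,220) to (498,285), on the far (+y) side, and the dispenser lies along the image rows. I'll refine both in the dispenser frame.

Run:
```python
from h import *
s=load("wrist"); C=cloud(s); I=s["image"].astype(int).sum(2)
y=np.radians(9.62); ex=np.array([np.cos(y),np.sin(y)]); ey=np.array([-ex[1],ex[0]])
m=(C[...,2]>85)&(C[...,2]<99)&(C[...,0]<640)&(C[...,0]>430)&(C[...,1]>85)&(C[...,1]<150)
u=C[m]; a=u[:,:2]@ex; b=u[:,:2]@ey
print("cheek a",np.percentile(a,[0,1,2,5,50,95,98,99,100]).round(1),"b",np.percentile(b,[0,1,5,50,95,99,100]).round(1))
print(np.histogram(a,np.arange(455,650,8)))
hm=np.zeros_like(m); 
w=C[140:184,305:332]; # bar pixels
k=(I[140:184,305:332]<200)&(w[...,2]>110); u=w[k]
a=u[:,:2]@ex; b=u[:,:2]@ey
print("bar",k.sum(),"a",np.percentile(a,[1,50,99]).round(1),"b",np.percentile(b,[1,50,99]).round(1),"z",np.percentile(u[:,2],[1,50,90,99]).round(1))
print("bar centre world", (np.median(a)*ex+ (b.min()+b.max())/2*ey).round(1))
m=(C[...,2]>7)&(C[...,2]<17)&(C[...,0]<640)&(C[...,0]>370)&(C[...,1]>50)&(C[...,1]<190)
q=C[m]; a=q[:,:2]@ex; b=q[:,:2]@ey; k=(a<470)
print("base a",np.percentile(a[k],[0,1,5]).round(1),"b",np.percentile(b[k],[0,1,2,50,98,99,100]).round(1))
```

```text
cheek a [458.7 461.1 462.3 466.2 532.7 614.6 619.4 623.4 634.8] b [17.1 18.2 19.1 32.  42.1 42.5 42.8]
(array([ 56, 122, 124, 124, 127, 114, 100,  94,  97,  91,  93,  94,  89,
        86, 100,  86,  82,  90,  93,  87,  77,  17,   5,   0]), array([455, 463, 471, 479, 487, 495, 503, 511, 519, 527, 535, 543, 551,
       559, 567, 575, 583, 591, 599, 607, 615, 623, 631, 639, 647]))
bar 526 a [645.9 651.3 658.7] b [54.  77.6 99.5] z [135.5 141.1 142.5 143.6]
bar centre world [625.9 205. ]
base a [394.8 395.7 398.3] b [-4.6 -3.8 -2.2 40.3 64.4 64.5 65.4]
```

```bash
python3 -c "
from h import *
to([631,184.5,190],9.62);to([631,184.5,116],9.62)"
```

```text
d [0.0177, 0.067, 0.1369] r [-0.01, 0.3, -0.19]
d [0.0181, 0.067, 0.2109] r [-0.01, 0.3, -0.19]
```

Call:
servo_tool(
  deltas=[
    [[0.01,0.03,0.01],[0,0,0],-1],
    [[0.018,0.06,0.04],[0,0,0],-1],
    [[0.018,0.067,0.08],[0,0.3,0],-0.6],
    [[0.018,0.067,0.11],[0,0.3,0],-0.4],
    [[0.018,0.067,0.137],[0,0.3,0],-0.2],
  ],
)

```text
time: 1.87
tool_pos: [624.1, 194.9, 187.7]
tcp_rot: [0.643, 0.766, -0.0, -0.003]
ft_force: [0.1, 0.2, -0.9]
width: 52.2
```

```bash
python3 -c "
from h import *
to([631,184.5,190],9.62);to([631,184.5,116],9.62)"
```

```text
d [-0.0114, 0.005, -0.0023] r [-0.21, -0.22, 0.3]
d [-0.0117, 0.0052, 0.0717] r [-0.21, -0.22, 0.3]
```

Call:
servo_tool(
  deltas=[
    [[0,0,0],[0,0,0],-0.2],
    [[0,0,0],[0,0,0],-0.2],
  ],
)

```text
time: 2.03
tool_pos: [623.7, 195.1, 190.4]
tcp_rot: [0.643, 0.766, 0.0, -0.003]
ft_force: [0.1, 0.4, 1.1]
width: 51.4
```

```bash
python3 -c "
from h import *
to([631,184.5,190],9.62);to([631,184.5,116],9.62)
s=snap('wrist');C=cloud(s);I=s['image'].astype(int).sum(2)
y=np.radians(9.62); ex=np.array([np.cos(y),np.sin(y)]); ey=np.array([-ex[1],ex[0]])
k=(I<200)&(C[...,2]>115)&(C[...,2]<150)&(abs(C[...,0]-631)<25)&(abs(C[...,1]-184)<40)
u=C[k];a=u[:,:2]@ex;b=u[:,:2]@ey;print(k.sum(),np.percentile(a,[1,50,99]),np.percentile(b,[1,50,99]),np.percentile(u[:,2],[50,95]))
"
```

```text
d [-0.0117, 0.0054, 0.0003] r [-0.21, -0.26, 0.32]
d [-0.0121, 0.0057, 0.0743] r [-0.21, -0.26, 0.32]
1129 [645.90661847 651.48981626 659.40626351] [ 53.90947531  80.80569211 100.05956643] [140.61140287 142.44594271]
```

Call:
servo_tool(
  deltas=[
    [[-0.008,0.003,0.02],[0,0,0],-0.2],
    [[-0.012,0.0055,0.045],[0,0,0],-0.2],
    [[-0.012,0.0055,0.065],[0,0,0],-0.2],
    [[-0.012,0.0055,0.074],[0,0,0],-0.2],
    [[-0.012,0.0055,0.074],[0,0,0],-0.2],
  ],
)

```text
time: 2.5
tool_pos: [631.9, 184.9, 117.5]
tcp_rot: [0.643, 0.766, 0.001, -0.002]
ft_force: [1.3, 0.9, -0.5]
width: 50.9
```

Call:
servo_tool(
  deltas=[
    [[0,0,0],[0,0,0],0.3],
    [[0,0,0],[0,0,0],1],
    [[0,0,0],[0,0,0],1],
    [[0,0,0],[0,0,0],1],
    [[0,0,0],[0,0,0],1],
  ],
  newtons=25,
)

```text
time: 2.92
tool_pos: [631.8, 184.9, 119.7]
tcp_rot: [0.643, 0.766, 0.002, -0.002]
ft_force: [-7.6, -0.6, 7.3]
width: 13.1
```

Call:
servo_tool(
  deltas=[
    [[0,-0.0085,-0.0048],[0,0,0],1],
    [[0,-0.0174,-0.009],[0,0,0],1],
    [[0,-0.0265,-0.0126],[0,0,0],1],
    [[0,-0.0358,-0.0156],[0,0,0],1],
    [[0,-0.0454,-0.0179],[0,0,0],1],
  ],
)

```text
time: 3.33
tool_pos: [590.4, 177.8, 139.1]
tcp_rot: [0.643, 0.766, 0.006, 0.0]
ft_force: [8.3, 2.2, 7.5]
width: 13.1
```

Call:
servo_tool(
  deltas=[
    [[0,-0.0097,-0.0016],[0,0,0],1],
    [[0,-0.0194,-0.0025],[0,0,0],1],
    [[0,-0.0292,-0.0028],[0,0,0],1],
    [[0,-0.039,-0.0023],[0,0,0],1],
    [[0,-0.0487,-0.0012],[0,0,0],1],
  ],
)

```text
time: 3.75
tool_pos: [542.7, 169.8, 140.6]
tcp_rot: [0.643, 0.766, 0.006, 0.0]
ft_force: [6.5, 3.8, 7.1]
width: 13.2
```

Call:
servo_tool(
  deltas=[
    [[0,-0.011,0.0021],[0,0,0],1],
    [[0,-0.0218,0.0051],[0,0,0],1],
    [[0,-0.0323,0.0089],[0,0,0],1],
    [[0,-0.0425,0.0136],[0,0,0],1],
    [[0,-0.0499,0.0176],[0,0,0],1],
  ],
)

```text
time: 4.17
tool_pos: [493.0, 161.4, 122.0]
tcp_rot: [0.643, 0.766, 0.006, -0.0]
ft_force: [7.5, 4.7, 2.4]
width: 12.8
```

Call:
servo_tool(
  deltas=[
    [[0,0,0],[0,0,0],1],
    [[0,0,0],[0,0,0],1],
  ],
)

```text
time: 4.33
tool_pos: [492.4, 161.2, 121.8]
tcp_rot: [0.643, 0.766, 0.005, -0.001]
ft_force: [4.2, 3.3, 5.4]
width: 12.9
```

Call:
servo_tool(
  deltas=[
    [[0,-0.002,0.001],[0,0,0],1],
    [[0,-0.004,0.002],[0,0,0],1],
    [[0,-0.004,0.002],[0,0,0],1],
  ],
)

```text
time: 4.58
tool_pos: [489.1, 160.7, 119.9]
tcp_rot: [0.643, 0.766, 0.005, -0.001]
ft_force: [4.4, 3.5, 5.5]
width: 13.1
```

Run:
```python
from h import *
s=snap("wrist"); save(cv2.resize(s["image"],(640,480)),"w2.png")
y=np.radians(9.62); ex=np.array([np.cos(y),np.sin(y)]); ey=np.array([-ex[1],ex[0]])
C=cloud(s); m=(C[...,2]>78)&(C[...,2]<86)&(abs(C[...,:2]@ey-30.2)<3); a=(C[...,:2]@ex)[m]-508; print("tag top a",len(a),np.percentile(a,[0,2,50,98]) if len(a) else 0)
```

```text
tag top a 247 [-94.65013991 -94.03844719 -82.95204871 104.63944878]
```

View pics/w2.png

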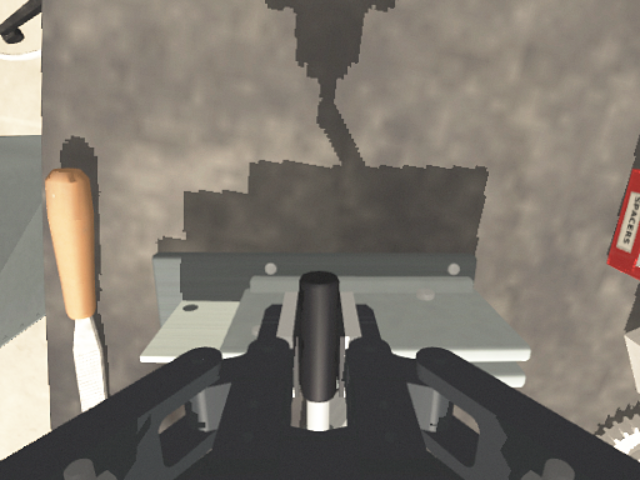

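The tag now stands out, with its front end at dispenser x = -94 mm. Next I'll ease the lever home along the same arc.

Call:
servo_tool(
  deltas=[
    [[0,0.004,-0.002],[0,0,0],1],
    [[0,0.0114,-0.006],[0,0,0],1],
    [[0,0.0216,-0.0107],[0,0,0],1],
    [[0,0.0321,-0.0145],[0,0,0],1],
    [[0,0.0429,-0.0175],[0,0,0],1],
  ],
)

```text
time: 5.05
tool_pos: [529.6, 167.3, 136.1]
tcp_rot: [0.643, 0.766, 0.003, -0.002]
ft_force: [1.9, 1.6, -2.2]
width: 12.9
```

Call:
servo_tool(
  deltas=[
    [[0,0.011,-0.0021],[0,0,0],1],
    [[0,0.0207,-0.0032],[0,0,0],1],
    [[0,0.0305,-0.0037],[0,0,0],1],
    [[0,0.0403,-0.0034],[0,0,0],1],
    [[0,0.05,-0.0025],[0,0,0],1],
  ],
)

```text
time: 5.47
tool_pos: [578.5, 175.5, 137.9]
tcp_rot: [0.643, 0.766, 0.002, -0.002]
ft_force: [1.9, 1.5, -1.8]
width: 13.1
```

Call:
servo_tool(
  deltas=[
    [[0,0.0097,0.0016],[0,0,0],1],
    [[0,0.0193,0.0039],[0,0,0],1],
    [[0,0.0286,0.0069],[0,0,0],1],
    [[0,0.0377,0.0105],[0,0,0],1],
    [[0,0.0466,0.0147],[0,0,0],1],
  ],
)

```text
time: 5.88
tool_pos: [624.3, 183.2, 122.3]
tcp_rot: [0.643, 0.766, 0.002, -0.002]
ft_force: [-1.0, 0.6, -0.1]
width: 13.0
```

Call:
servo_tool(
  deltas=[
    [[0,0.004,0.0022],[0,0,0],1],
    [[0,0.0085,0.0048],[0,0,0],1],
    [[0,0.0105,0.006],[0,0,0],1],
    [[0,0.0105,0.006],[0,0,0],1],
  ],
)

```text
time: 6.22
tool_pos: [632.2, 184.5, 117.1]
tcp_rot: [0.643, 0.766, -0.0, -0.004]
ft_force: [-13.3, -3.3, 14.9]
width: 12.9
```

Call:
servo_tool(
  deltas=[
    [[0,0,0],[0,0,0],0.6],
    [[0,0,0],[0,0,0],0.2],
    [[0,0,0],[0,0,0],-0.3],
    [[0,0,0],[0,0,0],-0.3],
    [[0,0,-0.01],[0,0,0],-0.3],
  ],
)

```text
time: 6.63
tool_pos: [632.9, 184.7, 124.3]
tcp_rot: [0.643, 0.766, 0.0, -0.003]
ft_force: [-0.1, -0.4, 0.1]
width: 55.7
```

Call:
servo_tool(
  deltas=[
    [[0,0,-0.03],[0,0,0],-0.3],
    [[0,0,-0.06],[0,0,0],-0.3],
    [[0,0,-0.1],[0,0,0],-0.3],
    [[0,0,-0.14],[0,0,-4],-0.5],
    [[0,0,-0.17],[0,0,-10],-1],
  ],
)

```text
time: 7.05
tool_pos: [634.6, 183.9, 301.0]
tcp_rot: [0.573, 0.819, 0.003, -0.001]
ft_force: [0.4, 0.3, 0.7]
width: 74.6
```

```bash
python3 -c "
from h import *
to([528,-124,290],83.8)
s=snap('top');C=cloud(s)
u=C[155:185,175:212];k=(u[...,2]>110)&(u[...,2]<165);print(u[k].mean(0))"
```

```text
d [-0.2527, -0.2058, 0.0089] r [0.38, -0.09, -63.74]
[632.16216846 158.37951197 137.52914255]
```

The top view puts the lever handle back where it started, so I'm moving to the rack.

Call:
servo_tool(
  deltas=[
    [[-0.025,-0.02,0],[0,0,-6.5],-1],
    [[-0.05,-0.04,0],[0,0,-13],-1],
    [[-0.075,-0.06,0],[0,0,-20],-1],
    [[-0.1,-0.08,0],[0,0,-26],-1],
    [[-0.125,-0.1,0],[0,0,-33],-1],
  ],
)

```text
time: 7.52
tool_pos: [582.2, 30.9, 296.4]
tcp_rot: [0.316, 0.949, 0.002, -0.001]
ft_force: [0.5, 0.0, 0.5]
width: 85.4
```

```bash
python3 -c "
from h import *
to([528,-124,290],83.8)"
```

```text
d [-0.0494, -0.1566, 0.0056] r [0.27, -0.11, -30.6]
```

Call:
servo_tool(
  deltas=[
    [[-0.012,-0.04,0],[0,0,-7],-1],
    [[-0.025,-0.08,0],[0,0,-14],-1],
    [[-0.038,-0.12,0],[0,0,-21],-1],
    [[-0.047,-0.15,0],[0,0,-27.5],-1],
    [[-0.047,-0.15,0],[0,0,-27.5],-1],
  ],
)

```text
time: 7.93
tool_pos: [526.8, -125.0, 296.6]
tcp_rot: [0.084, 0.996, 0.001, 0.0]
ft_force: [0.2, -0.8, 0.1]
width: 85.8
```

Call:
servo_tool(
  deltas=[
    [[0,0,0],[0,0,0],-1],
    [[0,0,0],[0,0,0],-1],
  ],
)

```text
time: 8.1
tool_pos: [530.2, -115.1, 295.4]
tcp_rot: [0.084, 0.996, 0.003, -0.0]
ft_force: [0.8, 0.5, 0.5]
width: 85.3
```

Run:
```python
from h import *
s=snap("wrist"); save(cv2.resize(s["image"],(640,480)),"w3.png"); st=manip.observe(); print(st["tool_pos"],st["joints"].round(2))
C=cloud(s)
for n,lo,hi in [("plate",74,85),("base",6,18),("handles",100,145)]:
    m=(C[...,2]>lo)&(C[...,2]<hi)&(abs(C[...,0]-528)<75)&(abs(C[...,1]+124)<55)&(s["depth"]>0)
    u=C[m]; print(n,len(u),u.mean(0).round(1),u.min(0).round(1),u.max(0).round(1),cv2.minAreaRect(u[:,:2].astype(np.float32)))
to([528,-124,290],83.8)
```

```text
[ 530.43722507 -114.21022612  295.14493381] [-0.25  0.19  0.48  1.5  -0.09  1.47  1.64]
plate 184 [ 527.1 -119.6   79.7] [ 484.1 -126.    74.9] [ 572.9 -108.    81.9] ((528.956787109375, -115.5733642578125), (12.497440338134766, 89.17377471923828), 84.20309448242188)
base 2115 [ 517.9 -117.3   12.1] [ 471.  -159.6    6.4] [585.8 -80.4  17.6] ((528.76318359375, -119.99566650390625), (70.08824920654297, 110.52362823486328), 84.00481414794922)
handles 710 [ 523.8 -120.   121.7] [ 510.1 -144.2  100.1] [539.  -94.5 134.5] ((524.5010375976562, -119.36470031738281), (48.03407669067383, 24.82908058166504), 84.09750366210938)
d [0.0008, -0.0101, 0.0051] r [0.32, -0.08, -3.36]
```

View pics/w3.png

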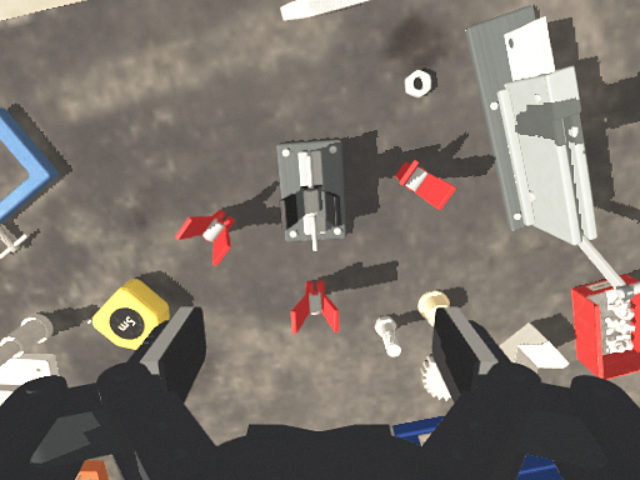

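The clip handles centre at (524.5,-119.5), with a 48 x 25 mm footprint that matches the description, and yaw 84.1°. The red decoys at (210,235), (425,185) and (315,300) are clear of the fingers.

```bash
python3 -c "
from h import *
to([524.5,-119.7,180],84.1)"
```

```text
d [0.0048, -0.007, 0.1151] r [0.32, -0.08, -3.66]
```

Call:
servo_tool(
  deltas=[
    [[0.002,-0.003,0.03],[0,0,-2],-1],
    [[0.0048,-0.007,0.065],[0.3,0,-3.7],-1],
    [[0.0048,-0.007,0.095],[0.3,0,-3.7],-1],
    [[0.0048,-0.007,0.115],[0.3,0,-3.7],-1],
    [[0.0048,-0.007,0.115],[0.3,0,-3.7],-1],
  ],
)

```text
time: 8.57
tool_pos: [521.8, -118.4, 175.2]
tcp_rot: [0.05, 0.999, 0.0, -0.005]
ft_force: [-0.7, 1.2, -0.9]
width: 85.4
```

Call:
servo_tool(
  deltas=[
    [[0,0,0],[0,0,0],-1],
    [[0,0,0],[0,0,0],-1],
  ],
)

```text
time: 8.73
tool_pos: [525.1, -120.3, 181.4]
tcp_rot: [0.051, 0.999, -0.0, 0.0]
ft_force: [0.3, -0.2, 0.1]
width: 85.7
```

```bash
python3 -c "
from h import *
s=snap('wrist')
to([524.5,-119.7,101],84.1)
C=cloud(s)
m=(C[...,2]>100)&(C[...,2]<145)&(abs(C[...,0]-524)<45)&(abs(C[...,1]+120)<35)
u=C[m];print(len(u),u.mean(0),cv2.minAreaRect(u[:,:2].astype(np.float32)),np.percentile(u[:,2],98))"
```

```text
d [0.001, 0.0009, 0.0808] r [-0.02, 0.06, 0.08]
1681 [ 523.24696923 -119.10956608  121.49358444] ((524.3997192382812, -119.29523468017578), (48.13563537597656, 25.512407302856445), 84.34590148925781) 132.56143270940913
```

Call:
servo_tool(
  deltas=[
    [[0.001,0.001,0.025],[0,0,0],-1],
    [[0.001,0.001,0.05],[0,0,0],-1],
    [[0.001,0.001,0.07],[0,0,0],-1],
    [[0.001,0.001,0.08],[0,0,0],-1],
    [[0.001,0.001,0.08],[0,0,0],-0.7],
  ],
)

```text
time: 9.2
tool_pos: [522.5, -119.6, 99.0]
tcp_rot: [0.051, 0.999, -0.0, -0.002]
ft_force: [0.0, 0.8, 0.5]
width: 75.4
```

Call:
servo_tool(
  deltas=[
    [[0,0,0],[0,0,0],-0.2],
    [[0,0,0],[0,0,0],0.2],
    [[0,0,0],[0,0,0],0.6],
    [[0,0,0],[0,0,0],1],
    [[0,0,0],[0,0,0],1],
  ],
  newtons=45,
)

```text
time: 9.62
tool_pos: [526.1, -121.8, 104.5]
tcp_rot: [0.052, 0.999, -0.001, 0.003]
ft_force: [-2.1, -0.3, 17.3]
width: 18.9
```

Call:
servo_tool(
  deltas=[
    [[0,0,0],[0,0,0],1],
    [[0,0,0],[0,0,0],1],
    [[0,0,0],[0,0,0],1],
  ],
)

```text
time: 9.87
tool_pos: [526.1, -121.7, 104.4]
tcp_rot: [0.052, 0.999, -0.001, 0.003]
ft_force: [-2.9, -1.5, 18.2]
width: 19.2
```

Width 19.2 mm: the clip is squeezed to its stop. Lifting.

Call:
servo_tool(
  deltas=[
    [[0,0,-0.01],[0,0,0],1],
    [[0,0,-0.03],[0,0,0],1],
    [[0,0,-0.06],[0,0,0],1],
    [[0,0,-0.09],[0,0,0],1],
    [[0,0,-0.12],[0,0,0],1],
  ],
)

```text
time: 10.28
tool_pos: [523.0, -120.0, 222.4]
tcp_rot: [0.051, 0.999, -0.0, -0.0]
ft_force: [1.6, 0.3, -1.2]
width: 19.1
```

Call:
servo_tool(
  deltas=[
    [[0,0,0],[0,0,0],1],
    [[0,0,0],[0,0,0],1],
  ],
)

```text
time: 10.45
tool_pos: [524.5, -120.3, 222.9]
tcp_rot: [0.051, 0.999, 0.0, 0.002]
ft_force: [0.0, -0.5, -1.6]
width: 19.0
```

Run:
```python
from h import *
s=snap("wrist"); a=snap("scene"); st=manip.observe()
print(st["tool_pos"],st["width"],st["ft_force"])
p=proj(a,[st["tool_pos"],[431,103,82]]); print(p)
u,v=p[0].astype(int)
A=cv2.resize(a["image"][max(v-70,0):v+110,max(u-160,0):u+80],(640,480),interpolation=cv2.INTER_CUBIC); save(A,"s4.png")
```

```text
[ 522.90543045 -119.80222807  219.88591227] 18.985234350178192 [ 0.18060312  0.03450634 -2.20999469]
[[254.60643445 188.96997286]
 [139.62064258 219.84026517]]
```

View pics/s4.png

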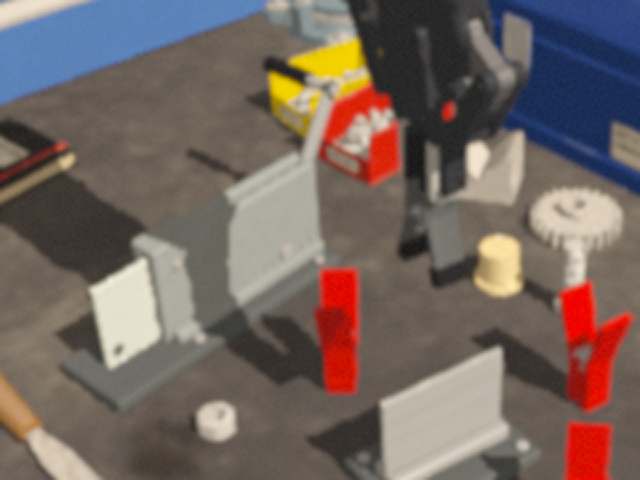

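The scene view shows the clip gaping in the gripper, clear of the rack (jaw tips at (410,245) and (447,275)). The tag stands out of its slot at (125,310) and the lever is home. I'll measure the jaws in the cloud.

Run:
```python
from h import *
a=load("scene"); C=cloud(a); T=np.array([522.9,-119.8,220]); 
m=(abs(C[...,0]-T[0])<35)&(abs(C[...,1]-T[1])<45)&(C[...,2]>140)&(C[...,2]<212)&(a["depth"]>0)
y=np.radians(84.1);ty=np.array([np.cos(y),np.sin(y)]);tx=np.array([-ty[1],ty[0]])
u=C[m]-T; x=u[:,:2]@tx; yy=u[:,:2]@ty
print("z min",np.sort(u[:,2])[[0,5,15,30]].round(1))
for lo,hi in[(-75,-48),(-48,-35),(-35,-20)]:
    k=(u[:,2]>lo)&(u[:,2]<hi); print(lo,k.sum(),"x",np.percentile(x[k],[2,50,98]).round(1),"y",np.percentile(yy[k],[2,20,50,80,98]).round(1))
w=load("wrist");C=cloud(w)
ex=np.array([np.cos(np.radians(9.62)),np.sin(np.radians(9.62))]);ey=np.array([-ex[1],ex[0]])
for nm,s in(("wrist",w),("scene",a)):
    C=cloud(s);A=C[...,:2]@ex-508;B=C[...,:2]@ey-30.2
    m=(A>-100)&(A<-52)&(abs(B)<15)&(C[...,2]>77)&(C[...,2]<88)
    if m.sum()>3: print(nm,m.sum(),"tag A",np.percentile(A[m],[1,50,99]).round(1),"B",np.percentile(B[m],[2,50,98]).round(1),"z",np.median(C[...,2][m]))
to([495.8-71.5*ex[0],114.7-71.5*ex[1],222],99.62)
```

```text
z min [-54.9 -51.6 -50.2 -48.9]
-75 43 x [-7.3  6.1 11.4] y [-24.7 -23.2   9.4  10.9  15.2]
-48 197 x [-8.1  3.1 11.4] y [-24.4 -21.9 -19.   11.6  15.4]
-35 147 x [-8.6  4.  10.7] y [-20.  -17.9 -16.3 -13.2  12. ]
wrist 421 tag A [-94.  -73.9 -52.5] B [-3.2 -1.2  1.9] z 80.94430499655249
scene 89 tag A [-94.2 -74.5 -52.9] B [-5.6 -3.6  0.4] z 81.62746210228136
d [0.1198, 0.2114, -0.0019] r [0.01, -0.1, -15.48]
```

```bash
python3 -c "
from h import *
to([428,102.5,222],99.62)"
```

```text
d [0.1171, 0.2114, -0.0019] r [0.01, -0.1, -15.48]
```

Call:
servo_tool(
  deltas=[
    [[0.01,0.018,0],[0,0,-2],1],
    [[0.025,0.045,0],[0,0,-4],1],
    [[0.043,0.077,0],[0,0,-7],1],
    [[0.061,0.11,0],[0,0,-10],1],
    [[0.079,0.143,0],[0,0,-13],1],
  ],
)

```text
time: 10.97
tool_pos: [457.4, 31.4, 218.8]
tcp_rot: [-0.063, 0.998, -0.0, -0.002]
ft_force: [0.8, 0.5, -1.4]
width: 18.7
```

Call:
servo_tool(
  deltas=[
    [[0.023,0.018,0],[0,0,-1],1],
    [[0.038,0.04,0],[0,0,-2.3],1],
    [[0.048,0.052,0],[0,0,-2.4],1],
    [[0.048,0.052,0],[0,0,-2.4],1],
    [[0.048,0.052,0],[0,0,-2.4],1],
  ],
)

```text
time: 11.38
tool_pos: [404.3, 76.3, 219.4]
tcp_rot: [-0.084, 0.996, -0.0, -0.001]
ft_force: [0.3, -1.1, -1.2]
width: 19.0
```

```bash
python3 -c "
from h import *
to([428,102.5,222],99.62);st=manip.observe();print(st['width'],st['joints'].round(2))"
```

```text
d [-0.0278, 0.0219, -0.0027] r [-0.0, -0.17, 0.01]
19.026389356419 [-0.51 -0.08  0.23  1.93  0.02  1.3   1.46]
```

Call:
servo_tool(
  deltas=[
    [[-0.01,0.008,-0.002],[0,0,0],1],
    [[-0.02,0.016,-0.002],[0,0,0],1],
    [[-0.028,0.022,-0.002],[0,0,0],1],
    [[-0.028,0.022,-0.002],[0,0,0],1],
    [[-0.028,0.022,-0.002],[0,0,0],1],
  ],
)

```text
time: 11.8
tool_pos: [429.3, 102.2, 221.4]
tcp_rot: [-0.083, 0.997, -0.0, -0.002]
ft_force: [-0.5, -0.5, -0.4]
width: 19.3
```

Run:
```python
from h import *
w=snap("wrist"); st=manip.observe()
to([428,102.5,222],99.62);to([428,102.5,113.5],99.62)
ex=np.array([np.cos(np.radians(9.62)),np.sin(np.radians(9.62))]);ey=np.array([-ex[1],ex[0]])
C=cloud(w);A=C[...,:2]@ex-508;B=C[...,:2]@ey-30.2
m=(A>-100)&(A<-50)&(abs(B)<15)&(C[...,2]>77)&(C[...,2]<88)
if m.sum()>3: print("tag A",np.percentile(A[m],[1,50,99]).round(1),"B",np.percentile(B[m],[2,50,98]).round(1))
m=(A>-110)&(A<-30)&(abs(B)<40)&(C[...,2]>150)&(C[...,2]<212)
print("clip A",np.percentile(A[m],[2,50,98]).round(1),"B",np.percentile(B[m],[2,50,98]).round(1),"z",np.percentile(C[...,2][m],[1,50,99]).round(1))
save(cv2.resize(w["image"],(640,480)),"w5.png")
```

```text
d [0.001, 0.0008, -0.0005] r [-0.03, -0.17, -0.11]
d [0.0006, 0.0009, 0.108] r [-0.03, -0.17, -0.11]
tag A [-94.4 -73.7 -51.2] B [-2.  -0.1  1.8]
clip A [-81.3 -74.9 -59.3] B [-21.8  -0.7  19.4] z [169.8 203.3 211.4]
```

View pics/w5.png

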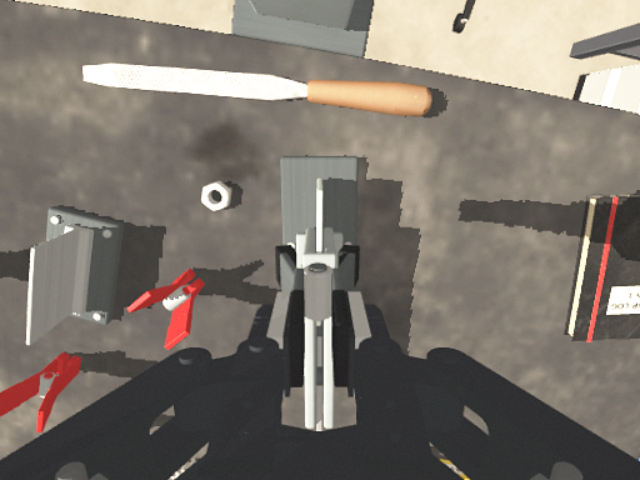

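The wrist view shows the tag edge (320,180 to 320,240) lying midway between the jaws (285,265) and (350,262). I'll descend slowly.

Call:
servo_tool(
  deltas=[
    [[0.001,0.0015,0.012],[0,0,0],1],
    [[0.001,0.0015,0.028],[0,0,0],1],
    [[0.001,0.0015,0.044],[0,0,0],1],
    [[0.001,0.0015,0.058],[0,0,0],1],
    [[0.001,0.0015,0.07],[0,0,0],1],
  ],
)

```text
time: 12.27
tool_pos: [427.1, 102.8, 151.0]
tcp_rot: [-0.083, 0.997, -0.0, -0.001]
ft_force: [-0.1, -0.9, -0.5]
width: 19.0
```

Call:
servo_tool(
  deltas=[
    [[0,0,0.01],[0,0,0],1],
    [[0,0,0.02],[0,0,0],1],
    [[0,0,0.03],[0,0,0],1],
    [[0,0,0.037],[0,0,0],1],
    [[0,0,0.037],[0,0,0],1],
  ],
)

```text
time: 12.68
tool_pos: [426.8, 103.3, 113.6]
tcp_rot: [-0.083, 0.997, -0.0, -0.002]
ft_force: [-0.4, -0.3, -0.8]
width: 18.8
```

Call:
servo_tool(
  deltas=[
    [[0,0,0],[0,0,0],1],
    [[0,0,0],[0,0,0],1],
    [[0,0,0],[0,0,0],1],
    [[0,0,0],[0,0,0],1],
  ],
)

```text
time: 13.02
tool_pos: [428.0, 103.8, 115.6]
tcp_rot: [-0.083, 0.997, 0.0, -0.0]
ft_force: [-1.2, 0.2, -0.8]
width: 18.8
```

Run:
```python
from h import *
w=snap("wrist"); a=snap("scene"); st=manip.observe(); print(st["tool_pos"],st["width"],st["ft_force"],abs(st["qvel"]).max())
to([428,102.5,113.5],99.62)
ex=np.array([np.cos(np.radians(9.62)),np.sin(np.radians(9.62))]);ey=np.array([-ex[1],ex[0]])
C=cloud(w);A=C[...,:2]@ex-508;B=C[...,:2]@ey-30.2
m=(A>-100)&(A<-84)&(abs(B)<6)&(C[...,2]>77)&(C[...,2]<88); print("tag",m.sum(),A[m].min(),np.median(B[m]))
m=(A>-90)&(A<-40)&(abs(B)>6)&(abs(B)<30)&(C[...,2]>50)&(C[...,2]<88)
for s in(-1,1):
    k=m&(B*s>0); print(s,k.sum(),"A",np.percentile(A[k],[2,98]).round(1),"B",np.percentile(B[k],[2,50,98]).round(1),"z",np.percentile(C[...,2][k],[1,99]).round(1))
W=cv2.resize(w["image"][170:384,160:350],(400,450)); S=a["image"][165:285,85:205]; S=cv2.resize(S,(400,450)) 
save(np.hstack([W,S]),"f6.png")
```

```text
[427.86285458 103.70911996 115.3732568 ] 18.739368033349805 [-1.0153854   0.21938472 -0.78446149] 0.004550867503522643
d [0.0001, -0.0012, 0.0019] r [0.02, -0.06, -0.09]
tag 126 -94.90808859652907 -0.011009644962511445
-1 396 A [-81.  -62.5] B [-21.2 -16.  -10.2] z [63.1 87.7]
1 401 A [-80.9 -61.8] B [11.2 17.3 22.3] z [63.2 87.7]
```

View pics/f6.png

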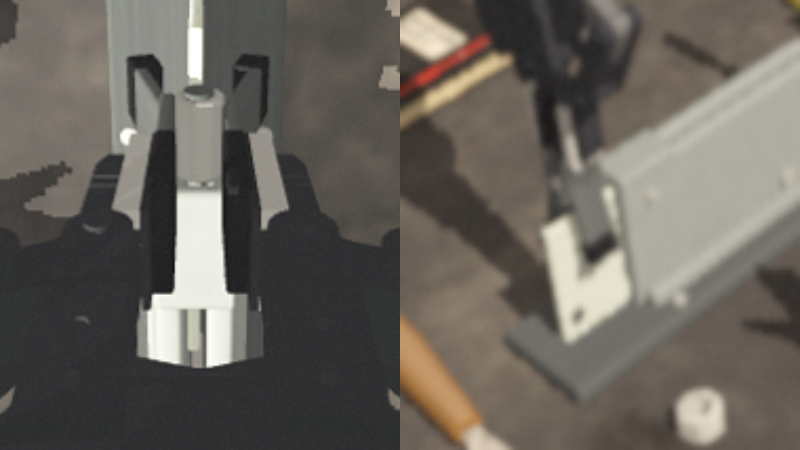

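The jaws straddle the tag symmetrically, with inner faces at about ±10 mm and tips at z ≈ 60 mm. There's no abnormal force and the arm is still, so I'm handing in.

```bash
python3 -c "
from h import *
print(manip.job_done())"
```

```text
the job is handed in; nothing more can be done
None
```

I did the whole job and handed it in at about 13 s of the 54 s; the hand-in gives no verdict.

- **Lever and tag:** I pulled the lever through its full stroke, which left the tag's front end at dispenser x ≈ -94 to -95 mm. I then eased the lever back along the same arc before letting go. The top camera afterwards showed the handle back at its starting position.
- **Clip:** I squeezed the black clip to its stop (about 19 mm between the fingers), lifted it clear of the rack and lowered it over the tag.
- **Last checks:**
  - Jaws: they sat evenly on both sides of the tag, with inner faces about 10 mm from its centre plane. The tips were at about 60 mm height, roughly 22 mm below the tag's top edge.
  - Position along the tag: the clip was about 69 mm out on the dispenser's -x side, clear of the cheeks.
  - Forces: the force on the tool was about 1 N, so I saw no sign of contact. The arm was still and the grip was set to 45 N.
  - Tag: it was still upright in its slot.
- **Not checked directly:** I didn't measure the bushing and nut against their starting positions. The arm never came near them, and the last scene picture still shows the nut on the bench beside the dispenser.

No check failed. The scene camera placed the tag about 2 mm to one side compared with the wrist camera, so I went by the wrist camera.

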